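Tag the worn spring pad

ROBOT

A 6-joint arm with a two-finger parallel gripper is mounted at the origin on the work surface. World frame = base frame: x ahead of the robot, y to its left, z up, the work surface at z = 0. Lengths are in mm, angles in rad, forces in N, time in s.
With the tool pointing down it reaches from about 275 to 725 mm from the base axis. Payload 5.6 kg.
Tool frame: the origin (TCP) lies at the very end of the fingers, on their centre line; the grasp point (between the pads) lies 19 mm behind it; z points along the fingers, y is the direction in which the jaws open and shut (so a half turn about z gives the same grasp; the last joint's range is limited). The gripper opens to 85 mm and grips with 20 to 120 N. Pads are 22 mm wide; open, the fingers measure 114 mm over their backs; the gripper's body (76 mm by 85 mm) begins 54 mm behind the grasp point. The pads swing forward as they close: fully open they stand 13 mm farther back than shut.
Start: joints at [1.523, 0.255, 0.108, 0, -1.424, -0.285], TCP at [179.653, 519.825, 231.283] pointing down, gripper open.
Joint ranges: [-2.95, 2.95], [-1.21, 1.97], [-1.09, 1.5], [-2.87, 1.71], [-2.94, -0.07], [-3.05, 3.05]. Speed limits (rad/s): [2.57, 2.57, 3.14, 3.14, 3.14, 3.14].

INTERFACE

Orientations are given as [roll, pitch, yaw] about the fixed x, y, z axes, in that order (R = Rz(yaw) Ry(pitch) Rx(roll)).
In Python, from workcell import readout, imaging, manip gives the robot as it stands.
- The arm moves only by the tool servo_tool, never from a script. Its argument "commands" is a list of rows, each an object with "delta_pos": the shift along the tool's x, y, z in cm, a list of three; "spin": the turn about the tool's z in degrees. A call has 1 to 8 rows; each row shifts and turns the commanded pose from where the row before left it, along the tool's axes as they then stand; what a row does not reach is not made up. A row lasts 1/12 s, in which the tool goes at most 41.7 mm and 7.16 degrees, less where a joint would pass 70% of its speed; a pose out of reach is approached as far as the arm can. A call is refused whole if a number of a shift passes 4.17 or a number of a turn 7.16, either way. A call with a gripper value outside its range is refused whole. "grip" is the opening, from 0 (shut) to 1 (fully open), set as the call begins (left out, the last holds). The fingers move at their own pace and stop on an object; "squeeze" is the grip in N (left out, the last holds). Time passes only in rows, so rows that do not move let the fingers close. It gives the time, the measured TCP pose, the force and the opening at its end, in the units of the state.
- readout.sense(): the state, without advancing time (a new reading comes with each control period).
- imaging.capture(name): name is "scene" or "top"; returns a dict with "color" (420x560x3 uint8, red, green, blue), "fx", "fy", "cx", "cy" (pixels), "R" (3x3) and "t" (3): a world point X has camera coordinates R X + t. Camera axes: x right, y down, z forward; pixel columns grow to the right and rows downward; lengths in mm; the calibration is good to about 2 mm. A picture is of the moment at which its call begins. There is no depth.
- manip.job_done(): hands the job in, once; it reports no verdict.
The state is a dict: "clock": time; "joint_pos": joint angles; "joint_vel": joint speeds; "joint_efforts": joint torques, N m; "tool_pos": TCP position; "tcp_rot": TCP orientation; "wrist_force": force on the tool from outside, world axes, zero at the start; "ft_torque": the same for the moment, N m; "gripper_width": opening from 0.0 (shut) to 1.0 (fully open).
Only numpy, scipy, OpenCV 4.12 (cv2) and the standard library are available. Lean on these libraries where they do the work, as an engineer would, in place of code of your own. Each camera call takes 0.05 s, during which the arm holds its last target.

TASK

Three press pads on springs stand on the assembly bench, and one has a worn spring. Press each pad down a few millimetres with the fingertips and let it come back, to find the softest one; only then push the white tag on that pad's base fully down, and leave the other two tags up. Only touch and press: do not pull up or lift anything, leave the loose modules and the fan where they are, and finish with the pads released.

Things in the scene. Friction and masses are not known exactly. Their poses are not given: they have to be found in the camera images.
- pad_a_top (a point): centre of the top face of a round black spring-mounted pad, 48 mm across, rubber over steel, 14 mm thick; moves down with the pad. Its top stands 62 mm above the bench when released and 50 mm when bottomed. It belongs to bolted-down station a, on an aluminium base plate 150 x 84 x 15 mm. Axes are the station's: x points from tag to pad along the plate's length, z up
- tag_a_top (a point): centre of the top face of the white push-down tag of station a: a flat cap 30 x 38 mm, 8 mm thick, on a blade in a grey guide, 72 mm from pad a's centre towards -x of the station. Top 59 mm above the bench when its joint reads 0, 43 mm when fully down (cap seated on the guide). Nothing stands between pad and tag
- pad_a (a joint): how far this pad is pressed down, m: 0 released, 0.012 bottomed. It springs back when let go. Each of the three springs has a different stiffness that cannot be seen (between 400 and 1400 N/m, under 1 N of preload; the softest is at most half as stiff as either other one, bottoming at about 6 N, the others at 13 to 17 N). Where the rules speak of unit_p, they mean the worn spring itself, hidden under one of the pads; where it sits is not told
- tag_a (a joint): how far this tag is pushed down, m: starts raised at 0 to 0.003, 0.016 fully down. Slides vertically with about 2.5 N of friction, stays where it is left, and can be pulled up out of its guide (negative values)
- marker_a (a joint): travel marker, a small grey slide 22 x 10 x 6 mm on a thin post beside this pad (36 mm from its centre, to the station's +y): 0 at the start; the pad carries it down and it stays at the deepest press so far, about 0.5 mm less than the pad's travel
- pad_b_top (a point): centre of the top face of a round black spring-mounted pad, 48 mm across, rubber over steel, 14 mm thick; moves down with the pad. Its top stands 62 mm above the bench when released and 50 mm when bottomed. It belongs to bolted-down station b, on an aluminium base plate 150 x 84 x 15 mm. Axes are the station's: x points from tag to pad along the plate's length, z up
- tag_b_top (a point): centre of the top face of the white push-down tag of station b: a flat cap 30 x 38 mm, 8 mm thick, on a blade in a grey guide, 72 mm from pad b's centre towards -x of the station. Top 59 mm above the bench when its joint reads 0, 43 mm when fully down (cap seated on the guide). Nothing stands between pad and tag
- pad_b (a joint): how far this pad is pressed down, m: 0 released, 0.012 bottomed. It springs back when let go. Each of the three springs has a different stiffness that cannot be seen (between 400 and 1400 N/m, under 1 N of preload; the softest is at most half as stiff as either other one, bottoming at about 6 N, the others at 13 to 17 N). Where the rules speak of unit_p, they mean the worn spring itself, hidden under one of the pads; where it sits is not told
- tag_b (a joint): how far this tag is pushed down, m: starts raised at 0 to 0.003, 0.016 fully down. Slides vertically with about 2.5 N of friction, stays where it is left, and can be pulled up out of its guide (negative values)
- marker_b (a joint): travel marker, a small grey slide 22 x 10 x 6 mm on a thin post beside this pad (36 mm from its centre, to the station's +y): 0 at the start; the pad carries it down and it stays at the deepest press so far, about 0.5 mm less than the pad's travel
- pad_c_top (a point): centre of the top face of a round black spring-mounted pad, 48 mm across, rubber over steel, 14 mm thick; moves down with the pad. Its top stands 62 mm above the bench when released and 50 mm when bottomed. It belongs to bolted-down station c, on an aluminium base plate 150 x 84 x 15 mm. Axes are the station's: x points from tag to pad along the plate's length, z up
- tag_c_top (a point): centre of the top face of the white push-down tag of station c: a flat cap 30 x 38 mm, 8 mm thick, on a blade in a grey guide, 72 mm from pad c's centre towards -x of the station. Top 59 mm above the bench when its joint reads 0, 43 mm when fully down (cap seated on the guide). Nothing stands between pad and tag
- pad_c (a joint): how far this pad is pressed down, m: 0 released, 0.012 bottomed. It springs back when let go. Each of the three springs has a different stiffness that cannot be seen (between 400 and 1400 N/m, under 1 N of preload; the softest is at most half as stiff as either other one, bottoming at about 6 N, the others at 13 to 17 N). Where the rules speak of unit_p, they mean the worn spring itself, hidden under one of the pads; where it sits is not told
- tag_c (a joint): how far this tag is pushed down, m: starts raised at 0 to 0.003, 0.016 fully down. Slides vertically with about 2.5 N of friction, stays where it is left, and can be pulled up out of its guide (negative values)
- marker_c (a joint): travel marker, a small grey slide 22 x 10 x 6 mm on a thin post beside this pad (36 mm from its centre, to the station's +y): 0 at the start; the pad carries it down and it stays at the deepest press so far, about 0.5 mm less than the pad's travel
- module_1: small loose black electronic module with a steel plug, 46 x 30 x 12 mm (plug adds 9 mm), lying flat on the bench near the stations (one to their left (+y), one beyond them); origin at the centre of its underside. Bystander
- module_2: small loose black electronic module with a steel plug, 46 x 30 x 12 mm (plug adds 9 mm), lying flat on the bench near the stations (one to their left (+y), one beyond them); origin at the centre of its underside. Bystander
- fan: loose black square cooling fan standing upright on the bench, 92 mm wide and high, 30 mm deep, to the right of the stations as the robot sees them (-y); origin at the centre of its underside. Bystander
Things that resemble listed ones, but are neither listed nor needed, are in the scene too. What is shaped like the part that bears pad_b_top but pink is not meant. Leave any purple look-alike of the part that bears pad_a_top alone.

How it is judged:
By the outcome, as a careful person would: the job done as asked, in the order asked, and still so for the second after the job is handed in, with the robot touching nothing.
It also fails if it takes over 48 s, if anything falls off the work surface, if the arm or the gripper's body presses on something with over 40 N, if the wrist force passes 120 N, or if a joint passes its speed limit or range.

## Working session

There is one attempt and no reset: what is moved stays moved. The work goes in short steps, Python scripts to look and compute and a tool call to move; the robot and the scene stay as the last step left them, time stands still between calls to the robot, and variables do not carry over. Pictures are saved under pics/ and viewed, and the job is handed in when it is done.

Besides the shell and the picture viewer there is one more tool, called as name(argument=value, ...) on one line, values as JSON. servo_tool: Moves the arm, as the interface text tells. Its arguments: {"type":"object","properties":{"commands":{"type":"array"},"grip":{"type":"number"},"squeeze":{"type":"number"}},"required":["commands"]}

```bash
mkdir -p pics; ls; python3 - <<'E'
from workcell import readout, imaging, manip
import cv2
for n in("scene","top"):
    d=imaging.capture(n); cv2.imwrite(f"pics/{n}0.png",d["color"][:,:,::-1])
    print(n,d["fx"],d["fy"],d["cx"],d["cy"],d["R"],d["t"])
print(readout.sense())
E
```

```text
pics
scene 383.42738900877276 383.42738900877276 285.0439059719962 199.59514743816882 [[-0.79734862  0.60326282 -0.01758266]
 [ 0.41301262  0.5241834  -0.74474985]
 [-0.44006336 -0.60108712 -0.66711206]] [ 422.86430637 -154.53227033 1211.37232974]
top 515.9116498037332 515.9116498037332 276.4683717759361 217.04095389220345 [[-0.02640246 -0.99965006 -0.00163426]
 [-0.97813157  0.02617144 -0.20633391]
 [ 0.20630448 -0.0038492  -0.97848027]] [   1.49100668  517.84003984 1448.79884916]
{'clock': 0.1, 'joint_pos': array([ 1.52261455e+00,  2.55711041e-01,  1.07134307e-01, -3.79235067e-04,
       -1.42390350e+00, -2.84635688e-01]), 'joint_vel': array([ 0.00021271, -0.00145281,  0.00127614, -0.00035218, -0.00082774,
       -0.00127159]), 'joint_efforts': array([-1.57639010e-03, -3.87604272e+01,  2.38476026e+01,  5.37780136e+00,
       -3.74147683e-03,  4.51743560e-06]), 'tool_pos': array([179.48964871, 519.42632111, 230.48068586]), 'tcp_rot': array([ 3.13987117e+00, -1.12892341e-04, -3.32873190e-01]), 'wrist_force': array([-0.48448012,  0.90128064, -0.74707015]), 'ft_torque': array([-0.07544907,  0.02170603, -0.0327318 ]), 'gripper_width': 1.0004027944269394}
```

View pics/scene0.png

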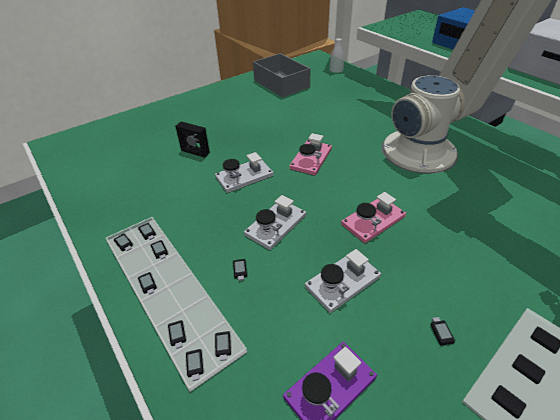

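View pics/top0.png

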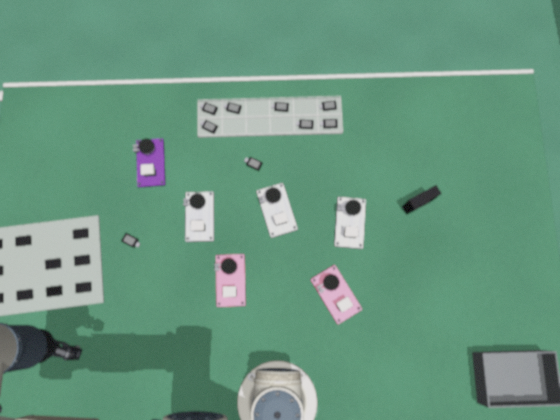

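The top view shows three aluminium stations, with pads near (197,202), (273,196) and (353,208). The pink stations, (229,266) and (331,282), and the purple one at (147,146) are look-alikes and I'll leave them alone. I'll enlarge the view and measure.

```bash
cat > h.py <<'E'
import numpy as np, cv2
def ray(d,u,v,z):
    R=np.array(d["R"]);t=np.array(d["t"]);c=-R.T@t
    r=R.T@np.array([(u-d["cx"])/d["fx"],(v-d["cy"])/d["fy"],1.]); return c+r*(z-c[2])/r[2]
def proj(d,X):
    q=np.array(d["R"])@np.array(X,float)+d["t"]; return d["fx"]*q[0]/q[2]+d["cx"],d["fy"]*q[1]/q[2]+d["cy"]
E
python3 - <<'E'
from workcell import imaging
from h import *
import pickle
ds={n:imaging.capture(n) for n in("top","scene")}
pickle.dump(ds,open("ds.pkl","wb"))
d=ds["top"];im=d["color"];
crop=im[175:255,170:380]
cv2.imwrite("pics/topcrop.png",cv2.resize(crop,None,fx=3.8,fy=3.8,interpolation=cv2.INTER_CUBIC)[:,:,::-1])
s=ds["scene"]["color"][140:315,205:390];cv2.imwrite("pics/scrop.png",cv2.resize(s,None,fx=3.4,fy=3.4,interpolation=cv2.INTER_CUBIC)[:,:,::-1])
for n,d in ds.items():
    im=d["color"].astype(int);mx=im.max(2);mn=im.min(2)
    dark=(mx<50).astype(np.uint8)
    k,l,st,c=cv2.connectedComponentsWithStats(dark)
    for i in range(1,k):
        if 60<st[i,4]<1500: print(n,"dark",c[i].round(1),st[i],ray(d,*c[i],62).round(1))
    g=((mx-mn<30)&(mx>110)).astype(np.uint8)
    k,l,st,c=cv2.connectedComponentsWithStats(g)
    for i in range(1,k):
        if 400<st[i,4]<6000: print(n,"alu",c[i].round(1),st[i], np.percentile(mx[l==i],[10,50,90,97]))
E
```

```text
top dark [408.6 206.6] [403 201  14  12  92] [ 536.8 -397.1   62. ]
top dark [ 22.9 240.3] [ 17 237  13   7  63] [467.2 717.7  62. ]
top dark [ 54.  290.5] [ 48 287  13   8  83] [321.4 619.4  62. ]
top dark [ 24.3 294.3] [ 18 291  14   7  62] [313.2 702.2  62. ]
top dark [ 48.7 344.4] [ 34 330  27  32 283] [174.1 624.5  62. ]
top dark [ 72.3 350.9] [ 62 346  19  13  96] [155.3 558.6  62. ]
top alu [267.   77.7] [   2   69  532   19 3030] [171. 200. 216. 217.]
top alu [269.1 116.3] [ 197   96  147   42 5289] [150. 194. 199. 202.]
top alu [277.  211.6] [ 256  183   42   55 1337] [166. 215. 222. 224.]
top alu [199.3 218.2] [ 183  191   32   52 1328] [167. 216. 221. 224.]
top alu [349.4 224.4] [ 334  196   32   53 1355] [163.4 214.  223.  224. ]
top alu [514.4 376.3] [ 483  350   77   58 2895] [122. 157. 160. 161.]
top alu [276.9 393.2] [ 237  360   81   60 3945] [138. 171. 216. 224.]
scene dark [450.6  30.2] [439  22  26  17 263] [-852.1 -502.9   62. ]
scene dark [551.1  55.2] [542  51  18  10 108] [-904.4  -53.9   62. ]
scene dark [496.9 120.7] [488 114  17  13  91] [-243.3   96.    62
[... 1324 characters left out ...]
 0  121   85 3947] [112.   130.   150.   201.24]
scene alu [549.1  25.2] [530   0  30  42 613] [141. 188. 193. 195.]
scene alu [434. 108.] [ 395   76   70   65 1509] [112.   122.   174.   195.76]
scene alu [531.2 105.7] [ 492   77   68   61 1808] [111.  113.  145.3 214. ]
scene alu [420.5 154.2] [ 384  131   73   41 1771] [115. 133. 156. 199.]
scene alu [244.4 172.3] [215 152  59  40 819] [126. 186. 201. 208.]
scene alu [275.9 222.3] [ 244  195   62   55 1084] [127. 183. 202. 208.]
scene alu [344.  280.1] [ 305  249   76   64 1639] [130. 189. 202. 208.]
scene alu [520.4 374.7] [ 462  308   98  112 5830] [172. 173. 176. 183.]
scene alu [347.1 359.8] [334 347  27  27 403] [185. 201. 208. 213.]
```

View pics/topcrop.png

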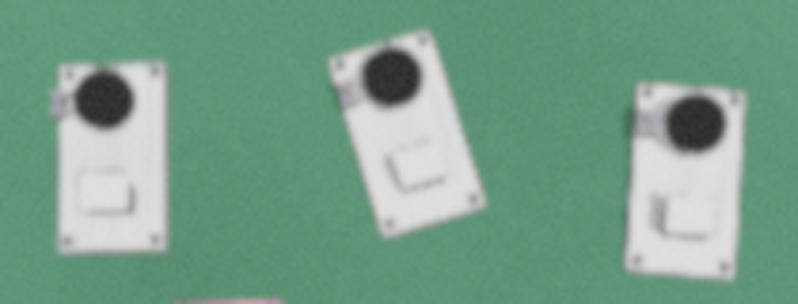

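View pics/scrop.png

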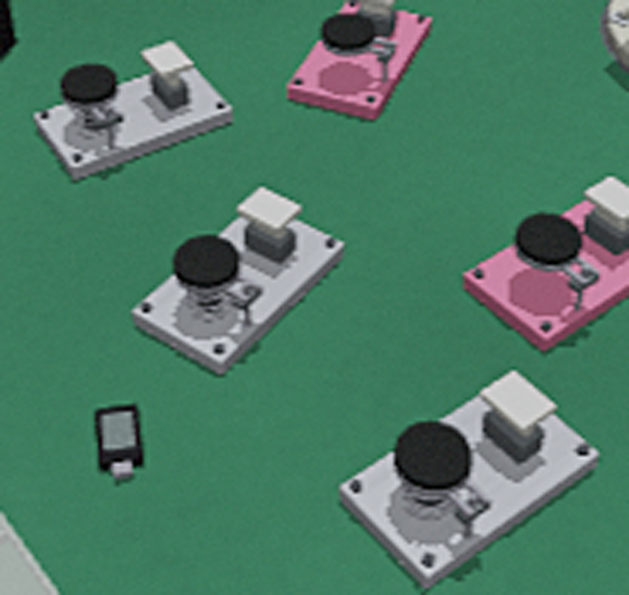

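The crops confirm three silver stations. Each has a black pad on a visible spring, a white cap towards the robot and a marker on +y. Next, refined pad and tag positions from both views.

```bash
python3 - <<'E'
from h import *
import pickle
ds=pickle.load(open("ds.pkl","rb"))
d=ds["top"];im=d["color"].astype(int);mx=im.max(2)
sc=ds["scene"]
for (u,v),(su,sv) in [((197,202),(331,274)),((273,196),(265,217)),((353,208),(231,165))]:
    # pad: weighted dark centroid
    w=np.zeros((420,560));y0,x0=v-12,u-12
    P=im[v-12:v+13,u-12:u+13].mean(2)
    m=(im[v-12:v+13,u-12:u+13].max(2)<100).astype(np.uint8)
    k,l,st,c=cv2.connectedComponentsWithStats(m); i=1+st[1:,4].argmax()
    pc=c[i]+[u-12,v-12]; P=ray(d,*pc,59)
    # plate
    g=((im.max(2)-im.min(2)<35)).astype(np.uint8)
    k,l,st,c=cv2.connectedComponentsWithStats(g); i=l[v+3,u+0] or l[v+20,u]
    cn=max(cv2.findContours((l==l[v+30-10,u+2]).astype(np.uint8),0,1)[0],key=cv2.contourArea)
    box=cv2.boxPoints(cv2.minAreaRect(cn)); B=np.array([ray(d,*b,15) for b in box])
    e=[B[1]-B[0],B[2]-B[1]]; L=max(e,key=np.linalg.norm); L=L if L[0]>0 else -L
    yaw=np.arctan2(L[1],L[0]); 
    # scene pad
    M=(sc["color"].max(2)<70).astype(np.uint8);k,l2,st,c=cv2.connectedComponentsWithStats(M);j=l2[sv,su]
    S=ray(sc,*c[j],57)
    T=P[:2]-72*np.array([np.cos(yaw),np.sin(yaw)])
    print("pad",pc.round(1),st[j],P.round(1),"scene",S.round(1),"yaw",np.degrees(yaw).round(1),[np.linalg.norm(x).round() for x in e],"platec",B.mean(0).round(1),"tag",T.round(1),"px",np.round(proj(d,[*T,58]),1),"scenepx",np.round(proj(sc,[*T,58]),1))
E
```

```text
pad [196.8 200.7] [321 264  22  20 362] [571.6 219.3  59. ] scene [572.4 216.7  57. ] yaw -0.1 [np.float64(94.0), np.float64(156.0)] platec [534.6 220.7  15. ] tag [499.6 219.4] px [196.7 225. ] scenepx [357.8 257.3]
pad [272.5 194.8] [256 209  19  16 246] [583.5  -2.5  59. ] scene [584.1  -6.2  57. ] yaw 15.1 [np.float64(91.0), np.float64(158.0)] platec [549.3 -13.1  15. ] tag [514.  -21.3] px [279.6 217.9] scenepx [284.7 201. ]
pad [352.5 207.2] [223 159  17  12 162] [ 540.2 -234.4   59. ] scene [ 540.3 -238.9   57. ] yaw -6.1 [np.float64(159.0), np.float64(92.0)] platec [ 504.8 -230.5   15. ] tag [ 468.6 -226.7] px [351.2 231.5] scenepx [254.3 156.8]
```

Both views agree to about 4 mm, so I'll use the means:

| Station | Pad (x, y) | Tag (x, y) |
|---|---|---|
| 1 | (572, 218) | (500, 218) |
| 2 | (584, -4) | (514, -23) |
| 3 | (540, -236) | (468, -229) |

The tag positions project onto the white caps in both pictures. First I'll shut the gripper and spin the tool to yaw 0.

servo_tool(commands=[{"delta_pos": [0,0,0],"spin": -6.36},{"delta_pos": [0,0,0],"spin": -6.36},{"delta_pos": [0,0,0],"spin": -6.36},{"delta_pos": [0,0,0],"spin": 0},{"delta_pos": [0,0,0],"spin": 0}], grip=0, squeeze=20)

```text
clock: 0.62
tool_pos: [179.6, 519.7, 231.1]
tcp_rot: [3.141, 0.0, -0.003]
wrist_force: [0.8, 0.5, 0.2]
gripper_width: 0.297
```

servo_tool(commands=[{"delta_pos": [2.45,1.89,0],"spin": 0},{"delta_pos": [2.45,1.89,0],"spin": 0},{"delta_pos": [2.45,1.89,0],"spin": 0},{"delta_pos": [2.45,1.89,0],"spin": 0},{"delta_pos": [2.45,1.89,0],"spin": 0},{"delta_pos": [2.45,1.89,0],"spin": 0},{"delta_pos": [2.45,1.89,0],"spin": 0},{"delta_pos": [2.45,1.89,0],"spin": 0}])

```text
clock: 1.28
tool_pos: [376.7, 367.6, 231.4]
tcp_rot: [-3.141, -0.0, -0.003]
wrist_force: [0.0, 0.9, -1.1]
gripper_width: 0.001
```

servo_tool(commands=[{"delta_pos": [2.45,1.89,0.5],"spin": 0},{"delta_pos": [2.45,1.89,1],"spin": 0},{"delta_pos": [2.45,1.89,1],"spin": 0},{"delta_pos": [2.45,1.89,1],"spin": 0},{"delta_pos": [2.45,1.89,1],"spin": 0},{"delta_pos": [2.45,1.89,1],"spin": 0},{"delta_pos": [2.45,1.89,1],"spin": 0},{"delta_pos": [2.45,1.89,1],"spin": 0}])

```text
clock: 1.95
tool_pos: [572.8, 216.4, 155.7]
tcp_rot: [-3.142, 0.0, -0.003]
wrist_force: [0.4, 0.6, 0.8]
gripper_width: -0.001
```

servo_tool(commands=[{"delta_pos": [0,0,0],"spin": 0},{"delta_pos": [0,0,0],"spin": 0},{"delta_pos": [0,0,0],"spin": 0}])

```text
clock: 2.2
tool_pos: [571.7, 217.5, 156.2]
tcp_rot: [3.142, 0.0, -0.002]
wrist_force: [-0.6, 0.3, -0.2]
gripper_width: 0.0
```

servo_tool(commands=[{"delta_pos": [0,0,2.5],"spin": 0},{"delta_pos": [0,0,2.5],"spin": 0},{"delta_pos": [0,0,2],"spin": 0},{"delta_pos": [0,0,1.5],"spin": 0},{"delta_pos": [0,0,0],"spin": 0},{"delta_pos": [0,0,0],"spin": 0}])

```text
clock: 2.7
tool_pos: [571.2, 218.2, 71.8]
tcp_rot: [3.141, 0.0, 0.001]
wrist_force: [0.7, -0.1, 0.9]
gripper_width: -0.005
```

```bash
python3 - <<'E'
from workcell import imaging
from h import *
a=imaging.capture("top")["color"][170:270,150:300];b=imaging.capture("scene")["color"][200:320,280:420]
z=lambda x:cv2.resize(x,(400,300),interpolation=cv2.INTER_CUBIC)[:,:,::-1]
cv2.imwrite("pics/s1.png",np.hstack([z(a),z(b)]))
E
```

```text
(no output)
```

View pics/s1.png

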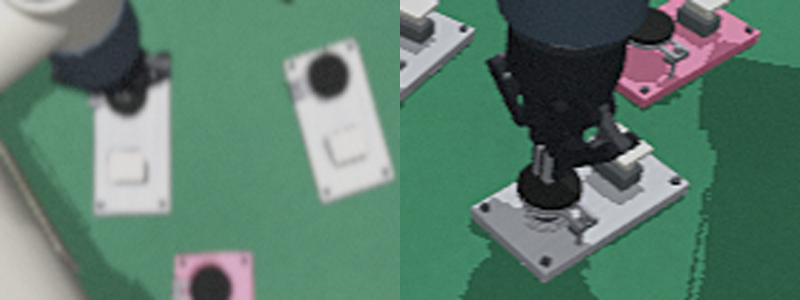

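The fingertips are centred about 10 mm above pad 1 and the jaws are clear of the tag. Now I'll press in steps.

servo_tool(commands=[{"delta_pos": [0,0,0.5],"spin": 0},{"delta_pos": [0,0,0.25],"spin": 0},{"delta_pos": [0,0,0],"spin": 0},{"delta_pos": [0,0,0],"spin": 0}])

```text
clock: 3.13
tool_pos: [571.7, 217.5, 63.9]
tcp_rot: [3.142, 0.0, 0.0]
wrist_force: [0.8, -0.4, 0.5]
gripper_width: 0.002
```

servo_tool(commands=[{"delta_pos": [0,0,0.25],"spin": 0},{"delta_pos": [0,0,0.2],"spin": 0},{"delta_pos": [0,0,0],"spin": 0},{"delta_pos": [0,0,0],"spin": 0}])

```text
clock: 3.47
tool_pos: [572.2, 217.7, 59.8]
tcp_rot: [-3.141, -0.001, 0.0]
wrist_force: [-0.1, 0.0, 3.8]
gripper_width: -0.004
```

servo_tool(commands=[{"delta_pos": [0,0,0.15],"spin": 0},{"delta_pos": [0,0,0.15],"spin": 0},{"delta_pos": [0,0,0],"spin": 0},{"delta_pos": [0,0,0],"spin": 0}])

```text
clock: 3.8
tool_pos: [572.2, 217.6, 57.2]
tcp_rot: [-3.141, -0.001, 0.001]
wrist_force: [-1.5, -0.3, 7.5]
gripper_width: -0.001
```

servo_tool(commands=[{"delta_pos": [0,0,0],"spin": 0}])

```text
clock: 3.88
tool_pos: [572.2, 217.6, 57.2]
tcp_rot: [-3.141, -0.001, 0.001]
wrist_force: [-0.9, -0.2, 7.4]
gripper_width: -0.0
```

servo_tool(commands=[{"delta_pos": [0,0,0],"spin": 0}])

```text
clock: 3.97
tool_pos: [572.2, 217.6, 57.2]
tcp_rot: [-3.141, -0.001, 0.0]
wrist_force: [-1.5, 0.7, 6.7]
gripper_width: -0.0
```

servo_tool(commands=[{"delta_pos": [0,0,0],"spin": 0}])

```text
clock: 4.05
tool_pos: [572.2, 217.7, 57.2]
tcp_rot: [-3.141, -0.001, 0.001]
wrist_force: [-1.9, 0.1, 6.5]
gripper_width: -0.001
```

Pad 1 reads about 7 N at 4.8 mm, roughly 1300–1400 N/m, so it's stiff. I'll release it and go to pad 2.

servo_tool(commands=[{"delta_pos": [0,0,-1],"spin": 0},{"delta_pos": [0,0,-3],"spin": 0},{"delta_pos": [0,0,-3],"spin": 0},{"delta_pos": [0,0,-1],"spin": 0},{"delta_pos": [0,0,0],"spin": 0}])

```text
clock: 4.47
tool_pos: [573.3, 218.3, 140.1]
tcp_rot: [-3.139, -0.005, 0.0]
wrist_force: [-0.0, 0.3, -0.2]
gripper_width: -0.004
```

servo_tool(commands=[{"delta_pos": [0.2,2,0],"spin": 0},{"delta_pos": [0.2,3.6,0],"spin": 0},{"delta_pos": [0.2,3.6,0],"spin": 0},{"delta_pos": [0.2,3.6,0],"spin": 0},{"delta_pos": [0.2,3.6,0],"spin": 0},{"delta_pos": [0.2,3.6,0],"spin": 0},{"delta_pos": [0,2.1,0],"spin": 0},{"delta_pos": [0,0,0],"spin": 0}])

```text
clock: 5.13
tool_pos: [582.6, -7.4, 135.3]
tcp_rot: [3.141, 0.003, -0.004]
wrist_force: [-0.5, -0.1, 0.0]
gripper_width: -0.0
```

servo_tool(commands=[{"delta_pos": [0,0,2],"spin": 0},{"delta_pos": [0,0,3],"spin": 0},{"delta_pos": [0,0,1.5],"spin": 0},{"delta_pos": [0,0,0],"spin": 0},{"delta_pos": [0,0,0],"spin": 0}])

```text
clock: 5.55
tool_pos: [582.9, -3.5, 70.4]
tcp_rot: [3.141, 0.003, 0.0]
wrist_force: [0.8, 0.2, 0.6]
gripper_width: 0.0
```

```bash
python3 - <<'E'
from workcell import imaging
from h import *
a=imaging.capture("top")["color"][150:270,210:370];b=imaging.capture("scene")["color"][150:300,220:420]
z=lambda x:cv2.resize(x,(400,300),interpolation=cv2.INTER_CUBIC)[:,:,::-1]
cv2.imwrite("pics/s2.png",np.hstack([z(a),z(b)]))
E
```

```text
(no output)
```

View pics/s2.png

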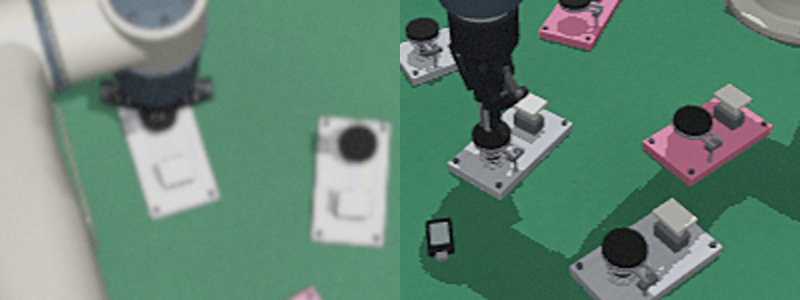

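The fingertips are over pad 2, so I'll repeat the same press sequence.

servo_tool(commands=[{"delta_pos": [0,0,0.5],"spin": 0},{"delta_pos": [0,0,0.25],"spin": 0},{"delta_pos": [0,0,0],"spin": 0},{"delta_pos": [0,0,0],"spin": 0}])

```text
clock: 5.98
tool_pos: [583.8, -3.5, 64.0]
tcp_rot: [-3.142, -0.0, 0.0]
wrist_force: [-0.6, 0.3, -0.6]
gripper_width: -0.002
```

servo_tool(commands=[{"delta_pos": [0,0,0.25],"spin": 0},{"delta_pos": [0,0,0.2],"spin": 0},{"delta_pos": [0,0,0],"spin": 0},{"delta_pos": [0,0,0],"spin": 0}])

```text
clock: 6.32
tool_pos: [584.3, -3.5, 59.7]
tcp_rot: [-3.142, -0.001, 0.0]
wrist_force: [0.3, 0.5, 2.9]
gripper_width: -0.002
```

servo_tool(commands=[{"delta_pos": [0,0,0.15],"spin": 0},{"delta_pos": [0,0,0.15],"spin": 0},{"delta_pos": [0,0,0],"spin": 0},{"delta_pos": [0,0,0],"spin": 0}])

```text
clock: 6.65
tool_pos: [584.3, -3.5, 56.9]
tcp_rot: [3.142, -0.001, 0.0]
wrist_force: [-0.2, -0.3, 4.9]
gripper_width: -0.001
```

servo_tool(commands=[{"delta_pos": [0,0,0],"spin": 0}])

```text
clock: 6.73
tool_pos: [584.3, -3.5, 56.9]
tcp_rot: [3.142, -0.001, 0.0]
wrist_force: [-0.1, 0.8, 6.6]
gripper_width: 0.001
```

servo_tool(commands=[{"delta_pos": [0,0,0],"spin": 0}])

```text
clock: 6.82
tool_pos: [584.3, -3.5, 56.9]
tcp_rot: [3.142, -0.001, 0.0]
wrist_force: [-0.0, -0.2, 5.6]
gripper_width: -0.0
```

servo_tool(commands=[{"delta_pos": [0,0,0],"spin": 0}])

```text
clock: 6.9
tool_pos: [584.3, -3.5, 56.9]
tcp_rot: [3.142, -0.001, 0.001]
wrist_force: [-0.5, 0.2, 5.7]
gripper_width: 0.002
```

servo_tool(commands=[{"delta_pos": [0,0,-1],"spin": 0},{"delta_pos": [0,0,-3],"spin": 0},{"delta_pos": [0,0,-3],"spin": 0},{"delta_pos": [0,0,-1],"spin": 0},{"delta_pos": [0,0,0],"spin": 0}])

```text
clock: 7.32
tool_pos: [585.3, -3.4, 139.9]
tcp_rot: [-3.141, -0.006, 0.0]
wrist_force: [-0.3, -0.7, -0.2]
gripper_width: 0.001
```

Pad 2 reads about 5.7 N at 5.1 mm (roughly 1050 N/m), so it's stiff too. On to pad 3.

servo_tool(commands=[{"delta_pos": [-0.4,2,0],"spin": 0},{"delta_pos": [-0.7,3.6,0],"spin": 0},{"delta_pos": [-0.7,3.6,0],"spin": 0},{"delta_pos": [-0.7,3.6,0],"spin": 0},{"delta_pos": [-0.7,3.6,0],"spin": 0},{"delta_pos": [-0.7,3.6,0],"spin": 0},{"delta_pos": [-0.5,3.2,0],"spin": 0},{"delta_pos": [0,0,0],"spin": 0}])

```text
clock: 7.98
tool_pos: [537.5, -240.0, 135.0]
tcp_rot: [3.141, 0.003, -0.005]
wrist_force: [0.5, -0.5, 0.3]
gripper_width: 0.002
```

servo_tool(commands=[{"delta_pos": [0,0,2],"spin": 0},{"delta_pos": [0,0,3],"spin": 0},{"delta_pos": [0,0,1.5],"spin": 0},{"delta_pos": [0,0,0],"spin": 0},{"delta_pos": [0,0,0],"spin": 0}])

```text
clock: 8.4
tool_pos: [538.8, -235.2, 70.2]
tcp_rot: [-3.141, 0.003, 0.0]
wrist_force: [0.0, 0.1, 0.7]
gripper_width: -0.0
```

```bash
python3 - <<'E'
from workcell import imaging
from h import *
a=imaging.capture("top")["color"][150:270,290:450];b=imaging.capture("scene")["color"][100:250,170:370]
z=lambda x:cv2.resize(x,(400,300),interpolation=cv2.INTER_CUBIC)[:,:,::-1]
cv2.imwrite("pics/s3.png",np.hstack([z(a),z(b)]))
E
```

```text
(no output)
```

View pics/s3.png

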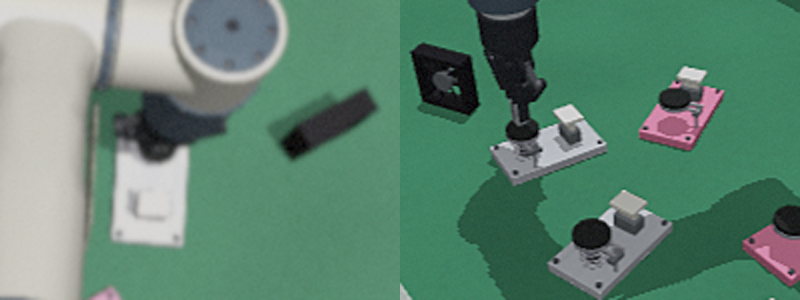

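The fingertips are over pad 3 and the fan is well clear.

servo_tool(commands=[{"delta_pos": [0,0,0.5],"spin": 0},{"delta_pos": [0,0,0.25],"spin": 0},{"delta_pos": [0,0,0],"spin": 0},{"delta_pos": [0,0,0],"spin": 0}])

```text
clock: 8.83
tool_pos: [539.8, -235.4, 64.0]
tcp_rot: [3.142, -0.0, 0.0]
wrist_force: [0.6, -0.7, -0.7]
gripper_width: 0.002
```

servo_tool(commands=[{"delta_pos": [0,0,0.25],"spin": 0},{"delta_pos": [0,0,0.2],"spin": 0},{"delta_pos": [0,0,0],"spin": 0},{"delta_pos": [0,0,0],"spin": 0}])

```text
clock: 9.17
tool_pos: [540.2, -235.6, 59.5]
tcp_rot: [3.141, -0.001, 0.0]
wrist_force: [0.6, -0.4, 1.5]
gripper_width: 0.001
```

servo_tool(commands=[{"delta_pos": [0,0,0.15],"spin": 0},{"delta_pos": [0,0,0.15],"spin": 0},{"delta_pos": [0,0,0],"spin": 0},{"delta_pos": [0,0,0],"spin": 0}])

```text
clock: 9.5
tool_pos: [540.2, -235.6, 56.5]
tcp_rot: [3.141, -0.001, 0.0]
wrist_force: [0.7, -1.2, 2.4]
gripper_width: -0.001
```

servo_tool(commands=[{"delta_pos": [0,0,0],"spin": 0}])

```text
clock: 9.58
tool_pos: [540.2, -235.6, 56.6]
tcp_rot: [3.141, -0.001, 0.0]
wrist_force: [1.2, -1.0, 3.5]
gripper_width: -0.002
```

servo_tool(commands=[{"delta_pos": [0,0,0],"spin": 0}])

```text
clock: 9.67
tool_pos: [540.2, -235.6, 56.6]
tcp_rot: [3.141, -0.001, 0.0]
wrist_force: [1.1, -0.2, 2.3]
gripper_width: 0.002
```

servo_tool(commands=[{"delta_pos": [0,0,0],"spin": 0}])

```text
clock: 9.75
tool_pos: [540.2, -235.6, 56.5]
tcp_rot: [3.141, -0.001, 0.0]
wrist_force: [1.9, -1.3, 2.5]
gripper_width: -0.001
```

servo_tool(commands=[{"delta_pos": [0,0,-1],"spin": 0},{"delta_pos": [0,0,-2],"spin": 0},{"delta_pos": [0,0,-2],"spin": 0},{"delta_pos": [0,0,0],"spin": 0},{"delta_pos": [0,0,0],"spin": 0}])

```text
clock: 10.17
tool_pos: [539.8, -235.4, 107.4]
tcp_rot: [-3.141, -0.001, 0.0]
wrist_force: [-1.1, 0.4, -0.4]
gripper_width: 0.001
```

Pad 3 reads about 2.7 N at 5.5 mm, against roughly 7 and 5.7 N for the other two, so it's the worn one. The force dropped back to zero on release. I'll move over its tag at (468, -229).

servo_tool(commands=[{"delta_pos": [-2.4,-0.2,0],"spin": 0},{"delta_pos": [-2.4,-0.2,0],"spin": 0},{"delta_pos": [-2.35,-0.25,0],"spin": 0},{"delta_pos": [0,0,1.5],"spin": 0},{"delta_pos": [0,0,1.5],"spin": 0},{"delta_pos": [0,0,0],"spin": 0},{"delta_pos": [0,0,0],"spin": 0}])

```text
clock: 10.75
tool_pos: [467.0, -228.8, 75.3]
tcp_rot: [-3.141, 0.004, -0.0]
wrist_force: [0.8, 0.6, 0.7]
gripper_width: -0.001
```

```bash
python3 - <<'E'
from workcell import imaging
from h import *
a=imaging.capture("top")["color"][180:270,300:420];b=imaging.capture("scene")["color"][120:210,190:310]
z=lambda x:cv2.resize(x,(400,300),interpolation=cv2.INTER_CUBIC)[:,:,::-1]
cv2.imwrite("pics/s4.png",np.hstack([z(a),z(b)]))
E
```

```text
(no output)
```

View pics/s4.png

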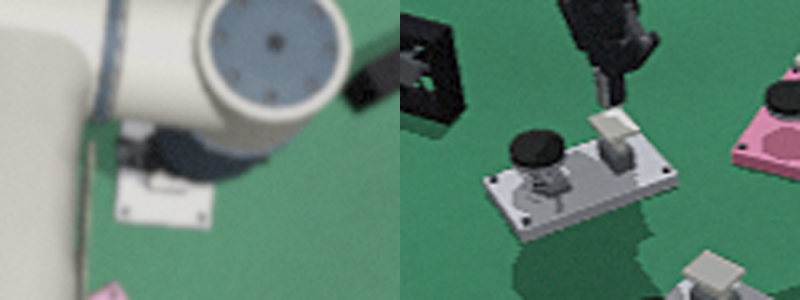

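The fingertips are above cap 3, about 17 mm up and in line with it. Pushing the tag down.

servo_tool(commands=[{"delta_pos": [0.1,0,0.8],"spin": 0},{"delta_pos": [0,0,0.6],"spin": 0},{"delta_pos": [0,0,0.3],"spin": 0},{"delta_pos": [0,0,0.3],"spin": 0},{"delta_pos": [0,0,0.3],"spin": 0},{"delta_pos": [0,0,0.3],"spin": 0},{"delta_pos": [0,0,0],"spin": 0},{"delta_pos": [0,0,0],"spin": 0}])

```text
clock: 11.52
tool_pos: [469.3, -229.1, 50.1]
tcp_rot: [3.141, 0.0, 0.0]
wrist_force: [-0.5, -0.3, 0.7]
gripper_width: 0.002
```

servo_tool(commands=[{"delta_pos": [0,0,0.3],"spin": 0},{"delta_pos": [0,0,0.3],"spin": 0},{"delta_pos": [0,0,0.2],"spin": 0},{"delta_pos": [0,0,0.1],"spin": 0},{"delta_pos": [0,0,0],"spin": 0},{"delta_pos": [0,0,0],"spin": 0}])

```text
clock: 12.02
tool_pos: [469.8, -229.3, 43.0]
tcp_rot: [3.141, -0.001, 0.001]
wrist_force: [-3.6, 2.7, 13.9]
gripper_width: -0.001
```

It stopped at z = 43.0 with 14 N, which is the seated height. I'll confirm with a slight extra push, then retract.

servo_tool(commands=[{"delta_pos": [0,0,0.1],"spin": 0},{"delta_pos": [0,0,0],"spin": 0},{"delta_pos": [0,0,0],"spin": 0}])

```text
clock: 12.27
tool_pos: [469.8, -229.3, 42.9]
tcp_rot: [3.14, -0.002, 0.001]
wrist_force: [-6.7, 4.6, 22.1]
gripper_width: 0.003
```

servo_tool(commands=[{"delta_pos": [0,0,-0.5],"spin": 0},{"delta_pos": [0,0,-2],"spin": 0},{"delta_pos": [0,0,-4],"spin": 0},{"delta_pos": [0,0,-4],"spin": 0},{"delta_pos": [0,0,-3],"spin": 0},{"delta_pos": [-3,0,-2],"spin": 0},{"delta_pos": [-3,0,0],"spin": 0},{"delta_pos": [-3,0,0],"spin": 0}])

```text
clock: 12.93
tool_pos: [379.1, -229.0, 196.1]
tcp_rot: [3.141, -0.003, 0.0]
wrist_force: [-0.7, 0.0, -0.5]
gripper_width: 0.002
```

servo_tool(commands=[{"delta_pos": [0,2,0],"spin": 0},{"delta_pos": [0,3,0],"spin": 0},{"delta_pos": [0,3,0],"spin": 0},{"delta_pos": [0,2,0],"spin": 0},{"delta_pos": [0,0,0],"spin": 0},{"delta_pos": [0,0,0],"spin": 0}])

```text
clock: 13.43
tool_pos: [379.0, -329.6, 194.4]
tcp_rot: [-3.141, 0.001, -0.002]
wrist_force: [1.1, 0.3, 0.5]
gripper_width: 0.001
```

```bash
python3 - <<'E'
from workcell import imaging,readout
from h import *
a=imaging.capture("top")["color"][150:270,160:400];b=imaging.capture("scene")["color"][110:315,190:390]
cv2.imwrite("pics/s5.png",np.hstack([cv2.resize(x,(400,f),interpolation=cv2.INTER_CUBIC) if f==410 else cv2.copyMakeBorder(cv2.resize(x,(400,200)),0,210,0,0,0) for x,f in((a,200),(b,410))])[:,:,::-1])
s=readout.sense();print(s["clock"],s["tool_pos"],s["wrist_force"])
E
```

```text
13.5333 [ 379.19470638 -328.57051904  194.92638904] [ 0.16757212 -0.62624355 -0.53620196]
```

View pics/s5.png

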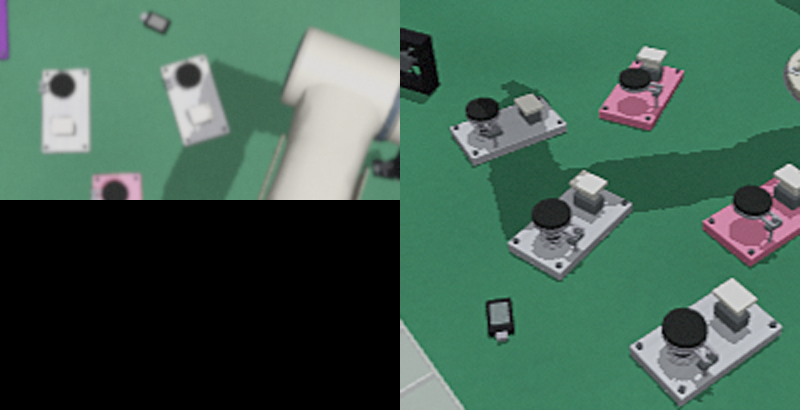

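The scene view shows cap 3 at (530,105) sitting low on its guide. The other two caps at (588,185) and (735,297) are still raised, all the pads are up, and the arm touches nothing.

```bash
python3 -c "
from workcell import manip; print(manip.job_done())"
```

```text
the job is handed in; nothing more can be done
None
```

The softest pad is on the right-hand silver station, at about (540, -236). I pushed that station's tag fully down and handed the job in at about 13.5 s of the 48 s allowed.

I pressed each of the three silver stations' pads about 5 mm with the shut fingertips, then let it come back:

| Station | Pad at (x, y), mm | Force | Travel |
|---|---|---|---|
| Left | (572, 218) | about 7.0 N | 4.8 mm |
| Middle | (584, -4) | about 5.7 N | 5.1 mm |
| Right | (540, -236) | about 2.7 N | 5.5 mm |

- **Tag push:** it stopped at z = 43.0 mm with 14 N. With 22 N it moved only to 42.9 mm, so the cap is seated.
- **Final picture:** that tag is down, the other two are still up, and all three pads are released. The arm is clear, and the forces read about zero. The fan, the module in view and the pink stations look untouched. The second module and the purple station weren't fully in that last crop, but the arm worked well away from both.
- **Disagreements:** the two cameras differed by 3–4 mm in y, so I used the mean. Single force readings were noisy by about 1 N, well below the gap between the pads.

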